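# Check the spring sleeve of a quick coupler on a clamping fixture

### The arm

A 6-joint arm with a two-finger parallel gripper is mounted at the origin on the work surface. World frame = base frame: x ahead of the robot, y to its left, z up, the work surface at z = 0. Lengths are in m, angles in rad, forces in N, time in s.
With the tool pointing down it reaches from about 0.4 to 0.925 m from the base axis. Payload 12.5 kg.
Tool frame: the origin (TCP) lies at the very end of the fingers, on their centre line; the grasp point (between the pads) lies 19 mm behind it; z points along the fingers, y is the line along which they close (so a half turn about z gives the same grasp; the last joint's range is limited). The gripper opens to 95 mm and grips with 3 to 60 N. Pads are 20 mm wide; open, the fingers measure 119 mm over their backs; the gripper's body (75 mm by 180 mm) begins 59 mm behind the grasp point.
Start: joints at [-1.323, 0.491, 1.559, -0, 1.092, -0.106], TCP at [0.217, -0.586, 0.215] pointing down, gripper open.
Joint ranges: [-3.1, 3.1], [-0.84, 2.19], [0.05, 2.79], [-1.13, 4.28], [0.06, 2.93], [-2.69, 2.69]. Speed limits (rad/s): [2.22, 2.22, 2.79, 3.14, 3.14, 3.14].

### API

Orientations are given as a unit quaternion [x, y, z, w].
In Python, from cell import r, optics, hand_in gives the robot as it stands.
- The arm moves only by the tool play_rows, never from a script. Its arguments are lists of equal length, an entry for each row: "slide": the shift along the tool's x, y, z each as a share of 0.4 m, from -1 to 1, a list of three; "angular": the turn, a rotation vector about the tool's x, y, z each as a share of 45 degrees, from -1 to 1, a list of three; "gripper": the closure, from 0 (fully open) to 1 (shut). A call has exactly 8 rows; each row shifts and turns the commanded pose from where the row before left it, along the tool's axes as they then stand; what a row does not reach is not made up. A row lasts 1/8 s, in which the tool goes at most 62.5 mm and 10.7 degrees, less where a joint would pass 70% of its speed; a pose out of reach is approached as far as the arm can. A call with a number of a shift or a turn outside -1 to 1 is refused whole. A call with a gripper value outside its range is refused whole. The fingers move at their own pace and stop on an object; the grip force is fixed at half the most. Time passes only in rows, so rows that do not move let the fingers close, or fill a call up. It gives the time, the measured TCP pose, the force, the opening and the grip force at its end, in the units of the state.
- r.sense(): the state, without advancing time (a new reading comes with each control period).
- optics.capture(name): name is "scene" or "top" or "wrist"; returns a dict with "color" (420x560x3 uint8, red, green, blue), "camera_matrix" (3x3 intrinsics, pixels), "cam_to_world" (4x4, takes a point from camera to world coordinates). Camera axes: x right, y down, z forward; pixel columns grow to the right and rows downward; lengths in m; the calibration is good to about 2 mm. The wrist camera is an equidistant fisheye: a pixel r from the principal point sees the ray r / f radians off the axis. A picture is of the moment at which its call begins. There is no depth.
- hand_in(): hands the job in; it is judged then, once.
The state is a dict: "time_s": time; "qpos": joint angles; "joint_vel": joint speeds; "effort": joint torques, N m; "tcp_pos": TCP position; "eef_rot": TCP orientation; "contact_force": force on the tool from outside, world axes, zero at the start; "moment": the same for the moment, N m; "finger_gap": opening from 0.0 (shut) to 1.0 (fully open); "grasp_force": force on a finger pad.
Only numpy, scipy, OpenCV 4.12 (cv2) and the standard library are available. Lean on these libraries where they do the work, as an engineer would, in place of code of your own. Each camera call takes 0.05 s, during which the arm holds its last target. There are 200 camera calls.

### The job

Check the yellow-ringed quick coupler on the steel clamping fixture: take hold of its sleeve, pull it back, away from the coupler's mouth, all the way to its stop, keep it there for about half a second, then let go so that it snaps forward by its own spring. Leave the blue-ringed and red-ringed sleeves alone.

Things in the scene. Friction and masses are not known exactly. Their poses are not given: they have to be found in the camera images.
- yellow_grip (a point): Midpoint of the yellow-ringed sleeve, on its axis, moving with it. A level steel spool 48 mm long: dark-grooved waist 32 mm across, 32 mm long, between two yellow rings 42 mm across, 8 mm thick; axis 85 mm above the table, 50 mm free below the waist. Site x: level, along the coupler, from its open mouth back towards the steel block it is screwed into (the way to pull). z up.
- sleeve_yellow (a joint): Travel of that sleeve, m: 0 = fully forward (home, as at the start), 0.020 = back at its stop. Its spring pulls forward with about 5 N at home, 9 N at the stop, and snaps it home in about 0.2 s when let go. The coupler's nose, 27 mm across, sticks out 10 mm ahead of the sleeve at home; the block's face is 70 mm behind the sleeve's middle, its top 20 mm above the axis.
- sleeve_blue (a joint): The same for the blue-ringed sleeve, a bystander of the same shape that stays home. The three couplers sit side by side on the fixture in any order of colour, axes parallel, 110 mm apart. Bosses on the block rise up to 42 mm above the axis, 120 mm and more behind the sleeves' middles.
- sleeve_red (a joint): The same for the red-ringed sleeve, a bystander that stays home. The fixture, fixed to the table, stands at differing places and yaws, its block on the robot's side, the mouths looking roughly away from the robot.

How it is judged:
On the way, in this order (a step that is already met when the one before it is completed fails the run):
1. the yellow-ringed sleeve is pulled at least 12 mm of its 20 mm back and kept there for 0.2 s (value of joint sleeve_yellow above 0.012 m), for 0.2 s.
2. it is let go, nothing touching it, while it is still more than 4 mm back, so that its spring drives it forward (value of joint sleeve_yellow above 0.004 m and contact force between sleeve_yellow and anything else below 0.5 N).
At the end, for the whole second after the job is handed in: all three sleeves are fully forward, within 2 mm of home (value of joint each of sleeve_yellow, sleeve_blue, sleeve_red below 0.002 m); the robot touches nothing.
It fails at once if the blue-ringed sleeve is pulled back more than 4 mm (value of joint sleeve_blue above 0.004 m).
It fails at once if the red-ringed sleeve is pulled back more than 4 mm (value of joint sleeve_red above 0.004 m).
It also fails if it takes over 26 s, if anything falls off the work surface, if the arm or the gripper's body presses on something with over 40 N, if the wrist force passes 120 N, or if a joint passes its speed limit or range.

## Working session

There is one attempt and no reset: what is moved stays moved. The work goes in short steps, Python scripts to look and compute and a tool call to move; the robot and the scene stay as the last step left them, time stands still between calls to the robot, and variables do not carry over. Pictures are saved under pics/ and viewed, at most 10 in all, crops included, and the job is handed in when it is done.

Besides the shell and the picture viewer there is one more tool, called after "Call:" by a JSON object that holds its "fn" and its "kwargs", one argument or row to a line. play_rows: Moves the arm, as the interface text tells. Its arguments: {"type":"object","properties":{"slide":{"type":"array"},"angular":{"type":"array"},"gripper":{"type":"array"}},"required":["slide","angular","gripper"]}

```bash
mkdir -p pics
python3 - <<'E'
from cell import r, optics
import cv2,numpy as np
for n in("scene","top"):
    c=optics.capture(n); cv2.imwrite(f"pics/{n}0.png",c["color"][:,:,::-1])
    np.savez(f"pics/{n}0.npz",**c); print(n,c["camera_matrix"].tolist(),np.round(c["cam_to_world"],3).tolist())
print(r.sense())
E
```

```text
scene [[404.46566257583436, 0.0, 285.7841065491154], [0.0, 404.46566257583436, 219.31941961940822], [0.0, 0.0, 1.0]] [[0.817, 0.415, -0.401, 0.824], [0.577, -0.579, 0.576, -0.338], [0.007, -0.701, -0.713, 0.621], [0.0, 0.0, 0.0, 1.0]]
top [[389.5477695074458, 0.0, 278.22756277708766], [0.0, 389.5477695074458, 205.27530084588807], [0.0, 0.0, 1.0]] [[-0.002, -0.995, 0.102, 0.501], [-1.0, -0.002, -0.031, 0.071], [0.031, -0.102, -0.994, 0.769], [0.0, 0.0, 0.0, 1.0]]
{'time_s': 0.1, 'qpos': array([-1.32259164e+00,  4.91494977e-01,  1.55937284e+00, -7.44824669e-06,
        1.09169296e+00, -1.05584627e-01]), 'joint_vel': array([-0.00026658, -0.00071077, -0.00173076,  0.00054045,  0.00123363,
       -0.00035669]), 'effort': array([ 4.55789952e-03, -6.13621116e+01, -2.58606863e+01,  6.94639608e-02,
        4.70130437e-02, -6.20625224e-05]), 'tcp_pos': array([ 0.21651222, -0.58608088,  0.21412825]), 'eef_rot': array([ 9.84394479e-01,  1.75975215e-01, -3.77849779e-05, -4.82598576e-04]), 'contact_force': array([ 0.28919562, -0.57611838, -0.22503004]), 'moment': array([-0.0659527 , -0.00599863, -0.01072211]), 'grasp_force': 0.0, 'finger_gap': 0.9973001192576756}
```

View pics/top0.png

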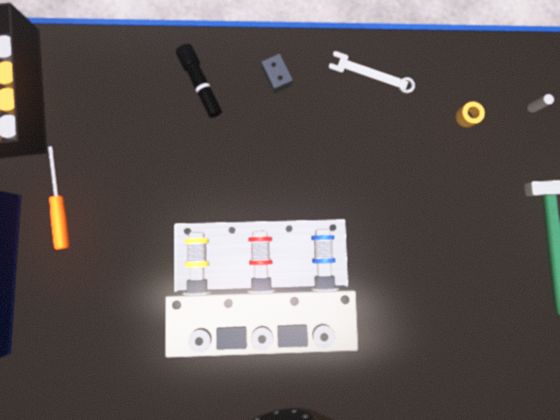

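View pics/scene0.png

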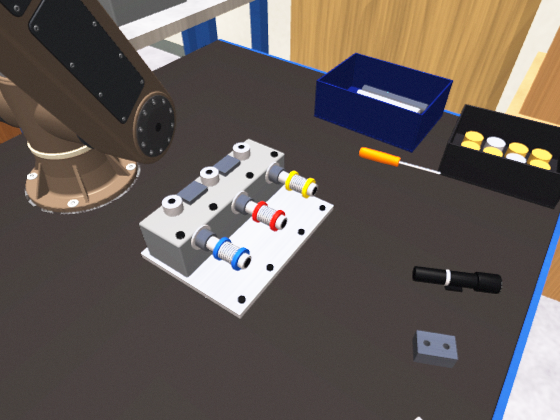

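Top view: the yellow sleeve's rings are at about (196,240) and (196,265), red is in the middle at x≈260 and blue is on the right at x≈323. The block is below them, on the robot's side. The scene view agrees, with yellow at (298,184).

```bash
cat > h.py <<'E'
import cv2,numpy as np
def rings(c,hue,lo,hi):
    hsv=cv2.cvtColor(c["color"],cv2.COLOR_RGB2HSV)
    H=hsv[...,0].astype(int); d=np.minimum(abs(H-hue),180-abs(H-hue))
    m=((d<10)&(hsv[...,1]>130)&(hsv[...,2]>90)).astype(np.uint8)
    k=np.zeros_like(m); k[lo[1]:hi[1],lo[0]:hi[0]]=1
    n,l,s,ce=cv2.connectedComponentsWithStats(m*k)
    return [(ce[i],s[i]) for i in np.argsort(-s[1:,4])[:2]+1]
def plane(c,p,z):
    K,T=c["camera_matrix"],c["cam_to_world"]
    d=T[:3,:3]@np.linalg.solve(K,[p[0],p[1],1]); o=T[:3,3]
    return o+d*(z-o[2])/d[2]
E
python3 - <<'E'
from h import *
from scipy.spatial.transform import Rotation as R
c=dict(np.load("pics/top0.npz")); s=dict(np.load("pics/scene0.npz"))
M={}
for n,h in(("yellow",28),("red",0),("blue",108)):
    q=rings(c,h,(160,215),(350,285)); P=[plane(c,p,0.099) for p,_ in q]
    print(n,[(np.round(p,1),st.tolist()) for p,st in q],np.round(P,4).tolist()); M[n]=np.mean(P,0)
    q=rings(s,h,(150,150),(335,290)); print("  scene",[(np.round(p,1),st.tolist()) for p,st in q],np.round([plane(s,p,0.088) for p,_ in q],4).tolist())
u=M["yellow"]-M["blue"]; print("spacing",np.linalg.norm(u),"lateral yaw deg",np.degrees(np.arctan2(u[1],u[0])),M)
print(R.from_quat([9.84394479e-01,1.75975215e-01,0,0]).as_matrix())
E
```

```text
yellow [(array([203.5, 240.2]), [199, 239, 9, 4, 26]), (array([204.3, 263.5]), [201, 262, 7, 4, 19])] [[0.5097, 0.1774, 0.099], [0.4703, 0.1754, 0.099]]
  scene [(array([307. , 186.5]), [301, 177, 15, 21, 121]), (array([289.9, 178.7]), [285, 170, 14, 21, 104])] [[0.5058, 0.1931, 0.088], [0.4641, 0.1931, 0.088]]
red [(array([266.5, 238.3]), [262, 237, 9, 4, 28]), (array([267.3, 261.8]), [263, 260, 9, 4, 26])] [[0.5128, 0.0702, 0.099], [0.4729, 0.0686, 0.099]]
  scene [(array([275.1, 219.3]), [269, 210, 16, 21, 131]), (array([257.3, 209.8]), [252, 201, 15, 21, 110])] [[0.5086, 0.0811, 0.088], [0.4663, 0.082, 0.088]]
blue [(array([322.3, 237. ]), [312, 236, 22, 4, 61]), (array([317.7, 260.6]), [313, 259, 11, 4, 28])] [[0.5149, -0.0259, 0.099], [0.4747, -0.0175, 0.099]]
  scene [(array([237.9, 257.3]), [231, 247, 18, 23, 159]), (array([219.1, 246.4]), [213, 237, 18, 23, 128])] [[0.5109, -0.0281, 0.088], [0.4689, -0.0284, 0.088]]
spacing 0.19810412127251487 lateral yaw deg 91.3904515668074 {'yellow': array([0.49000026, 0.17637125, 0.099     ]), 'red': array([0.49285681, 0.0693905 , 0.099     ]), 'blue': array([ 0.49480737, -0.02167454,  0.099     ])}
[[ 0.93806543  0.34645814  0.        ]
 [ 0.34645814 -0.93806543  0.        ]
 [ 0.          0.         -1.        ]]
```

```bash
sed -i 's/>130/>70/' h.py
python3 - <<'E'
from h import *
c=dict(np.load("pics/top0.npz")); s=dict(np.load("pics/scene0.npz"))
M=[]
def ray(c,p):
    T=c["cam_to_world"]; d=T[:3,:3]@np.linalg.solve(c["camera_matrix"],[*p,1]); return T[:3,3],d/np.linalg.norm(d)
for n,h in(("yellow",28),("red",0),("blue",108)):
    q=rings(c,h,(160,215),(350,285)); Q=rings(s,h,(150,150),(335,290))
    q.sort(key=lambda t:t[0][1]); Q.sort(key=lambda t:-t[0][1]); out=[]
    for (_,a),(_,b) in zip(q,Q):
        pa=(a[0]+a[2]/2-.5,a[1]+a[3]/2-.5); pb=(b[0]+b[2]/2-.5,b[1]+b[3]/2-.5)
        (o1,d1),(o2,d2)=ray(c,pa),ray(s,pb)
        t=np.linalg.lstsq(np.c_[d1,-d2],o2-o1,rcond=None)[0]
        out.append((o1+t[0]*d1+o2+t[1]*d2)/2)
        print(n,a.tolist(),b.tolist(),np.round(out[-1],4),"gap",round(np.linalg.norm(o1+t[0]*d1-o2-t[1]*d2),4),"plane",np.round(plane(c,pa,.097),4))
    M.append(np.mean([plane(c,(a[0]+a[2]/2-.5,a[1]+a[3]/2-.5),.097) for _,a in q],0))
u=M[0]-M[2]; print(np.linalg.norm(u),np.degrees(np.arctan2(u[1],u[0])),np.round(M,4))
E
```

```text
yellow [185, 237, 24, 7, 105] [301, 177, 15, 22, 137] [0.51   0.1909 0.089 ] gap 0.0005 plane [0.5101 0.1897 0.097 ]
yellow [185, 261, 24, 6, 104] [285, 170, 15, 21, 121] [0.4704 0.1906 0.0893] gap 0.0011 plane [0.4703 0.1889 0.097 ]
red [248, 236, 24, 6, 107] [269, 210, 16, 22, 155] [0.5121 0.0819 0.0865] gap 0.0014 plane [0.5125 0.0821 0.097 ]
red [249, 260, 24, 5, 104] [251, 200, 17, 23, 136] [0.472  0.0803 0.0894] gap 0.0004 plane [0.4725 0.0803 0.097 ]
blue [311, 235, 23, 5, 105] [231, 247, 19, 24, 187] [ 0.515  -0.0273  0.087 ] gap 0.0005 plane [ 0.515  -0.0257  0.097 ]
blue [312, 258, 23, 6, 97] [212, 236, 19, 25, 159] [ 0.474  -0.0286  0.0876] gap 0.001 plane [ 0.4748 -0.0269  0.097 ]
0.21563191870009482 91.24571249922305 [[ 0.4902  0.1893  0.097 ]
 [ 0.4925  0.0812  0.097 ]
 [ 0.4949 -0.0263  0.097 ]]
```

Call:
{"fn": "play_rows", "kwargs": {
  "slide": [
    [0.11,-0.071,0],
    [0.11,-0.071,0],
    [0.11,-0.071,0],
    [0.11,-0.071,0],
    [0.11,-0.071,0],
    [0.11,-0.071,0],
    [0.11,-0.071,0],
    [0.11,-0.071,0]
  ],
  "angular": [
    [0,0,0],
    [0,0,0],
    [0,0,0],
    [0,0,0],
    [0,0,0],
    [0,0,0],
    [0,0,0],
    [0,0,0]
  ],
  "gripper": [0,0,0,0,0,0,0,0]
}}

```text
time_s: 1.1
tcp_pos: [0.4688, -0.2497, 0.2145]
eef_rot: [0.984, 0.176, -0.0, -0.0]
contact_force: [0.7, -0.4, -0.6]
finger_gap: 1.003
grasp_force: 0.0
```

Call:
{"fn": "play_rows", "kwargs": {
  "slide": [
    [0.054,-0.127,0],
    [0.054,-0.127,0],
    [0.054,-0.127,0],
    [0.054,-0.127,0],
    [0.054,-0.127,0],
    [0.054,-0.127,0],
    [0.054,-0.127,0],
    [0.054,-0.127,0]
  ],
  "angular": [
    [0,0,0],
    [0,0,0],
    [0,0,0],
    [0,0,0],
    [0,0,0],
    [0,0,0],
    [0,0,0.21],
    [0,0,0.213]
  ],
  "gripper": [0,0,0,0,0,0,0,0]
}}

```text
time_s: 2.1
tcp_pos: [0.4979, 0.1904, 0.2146]
eef_rot: [1.0, 0.009, -0.0, 0.0]
contact_force: [1.2, 0.0, 0.1]
finger_gap: 1.001
grasp_force: 0.0
```

```bash
cat > w.py <<'E'
from cell import r, optics
from h import *
import sys
c=optics.capture("wrist"); cv2.imwrite(f"pics/{sys.argv[1]}.png",c["color"][:,:,::-1])
K,T=c["camera_matrix"],c["cam_to_world"]
st=r.sense(); print(st["tcp_pos"],st["eef_rot"]); print(np.round(T,3).tolist())
def fplane(p,z):
    v=np.array([(p[0]-K[0,2]),(p[1]-K[1,2])]); rr=np.hypot(*v); th=rr/K[0,0]
    d=T[:3,:3]@np.r_[v/rr*np.sin(th),np.cos(th)]; return T[:3,3]+d*(z-T[2,3])/d[2]
P=[]
for p,s in rings(c,28,(0,0),(560,420)):
    x,y,w,h=s[:4]; q=fplane((x+w/2-.5,y+h/2-.5),.09); P.append(q); print(s.tolist(),np.round(q,4))
print(np.mean(P,0))
E
python3 w.py w1
```

```text
[0.49913877 0.1951187  0.2145706 ] [ 9.99997207e-01  2.16286794e-03  5.13802858e-04 -8.02357734e-04]
[[0.017, -0.961, -0.276, 0.576], [-1.0, -0.017, -0.005, 0.193], [-0.0, 0.276, -0.961, 0.383], [0.0, 0.0, 0.0, 1.0]]
[56, 114, 21, 73, 673] [0.5504 0.4139 0.09  ]
[331, 323, 169, 27, 659] [0.3322 0.0212 0.09  ]
[0.44131592 0.21758268 0.09      ]
```

View pics/w1.png

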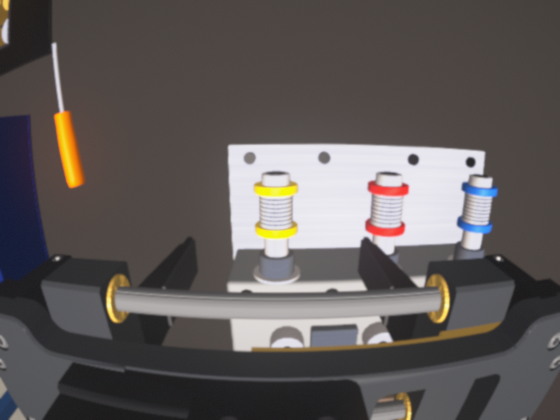

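Wrist view: the yellow sleeve is between the fingers, with rings at about (276,188) and (276,228). The colour mask picked up other objects, so I'll restrict it to that region.

```bash
sed -i 's/rings(c,28,(0,0),(560,420))/rings(c,28,(240,170),(310,245))/' w.py; python3 w.py w2
```

```text
[0.49857729 0.19249407 0.21425627] [ 9.99951959e-01  9.79743355e-03  1.16539739e-04 -2.76922611e-04]
[[0.005, -0.962, -0.275, 0.577], [-1.0, -0.005, 0.0, 0.196], [-0.002, 0.275, -0.962, 0.383], [0.0, 0.0, 0.0, 1.0]]
[259, 183, 44, 16, 480] [0.5094 0.1934 0.09  ]
[261, 223, 42, 18, 429] [0.469  0.1921 0.09  ]
[0.48919898 0.19275549 0.09      ]
```

Call:
{"fn": "play_rows", "kwargs": {
  "slide": [
    [-0.016,0,0.05],
    [0,0,0.06],
    [0,0,0.06],
    [0,0,0.06],
    [0,0,0],
    [0,0,0],
    [0,0,0],
    [0,0,0]
  ],
  "angular": [
    [0,0,0],
    [0,0,0],
    [0,0,0],
    [0,0,0],
    [0,0,0],
    [0,0,0],
    [0,0,0],
    [0,0,0]
  ],
  "gripper": [0,0,0,0,0,0,0,0]
}}

```text
time_s: 3.2
tcp_pos: [0.4922, 0.1884, 0.1233]
eef_rot: [1.0, 0.011, 0.001, -0.0]
contact_force: [-0.1, 0.5, -0.6]
finger_gap: 1.003
grasp_force: 0.0
```

```bash
sed -i 's/(240,170),(310,245)/(220,150),(330,300)/' w.py; python3 w.py w3
```

```text
[0.49206854 0.18838984 0.12311108] [ 9.99937829e-01  1.11426132e-02  4.21073201e-04 -4.76271513e-05]
[[0.023, -0.961, -0.274, 0.57], [-1.0, -0.022, -0.006, 0.191], [-0.0, 0.275, -0.962, 0.292], [0.0, 0.0, 0.0, 1.0]]
[241, 199, 62, 25, 1046] [0.5096 0.1935 0.09  ]
[244, 253, 58, 29, 877] [0.4693 0.1921 0.09  ]
[0.48945369 0.19279847 0.09      ]
```

View pics/w3.png

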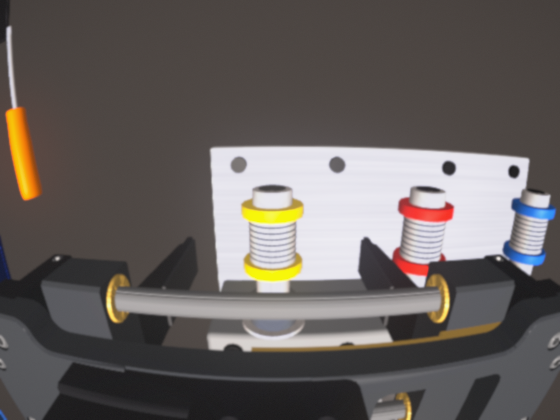

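Wrist view: the sleeve at (272,238) is slightly left of the finger centre at about 278, so the arm needs to move about 3.5 mm in +y before descending.

Call:
{"fn": "play_rows", "kwargs": {
  "slide": [
    [0,-0.0085,0.036],
    [0,0,0.036],
    [0,0,0.036],
    [0,0,0.035],
    [0,0,0],
    [0,0,0],
    [0,0,0],
    [0,0,0]
  ],
  "angular": [
    [0,0,0],
    [0,0,0],
    [0,0,0],
    [0,0,0],
    [0,0,0],
    [0,0,0],
    [0,0,0],
    [0,0,0]
  ],
  "gripper": [0,0,0,0,0,0,0,0]
}}

```text
time_s: 4.25
tcp_pos: [0.492, 0.1918, 0.0658]
eef_rot: [1.0, 0.011, 0.0, -0.0]
contact_force: [0.4, -0.1, -0.3]
finger_gap: 1.0
grasp_force: 0.0
```

Call:
{"fn": "play_rows", "kwargs": {
  "slide": [
    [0,0,0],
    [0,0,0],
    [0,0,0],
    [0,0,0],
    [0,0,0],
    [0,0,0],
    [0,0,0],
    [0,0,0]
  ],
  "angular": [
    [0,0,0],
    [0,0,0],
    [0,0,0],
    [0,0,0],
    [0,0,0],
    [0,0,0],
    [0,0,0],
    [0,0,0]
  ],
  "gripper": [0.3,0.5,0.7,0.8,0.8,0.8,0.8,0.8]
}}

```text
time_s: 5.25
tcp_pos: [0.4919, 0.192, 0.0654]
eef_rot: [1.0, 0.011, 0.0, -0.0]
contact_force: [-0.1, 3.7, -0.2]
finger_gap: 0.329
grasp_force: 30.0
```

```bash
python3 w.py w4
```

```text
[0.49188424 0.19195549 0.06541275] [ 9.99938335e-01  1.11045160e-02  9.42546734e-05 -8.00671636e-05]
[[0.023, -0.961, -0.275, 0.57], [-1.0, -0.022, -0.006, 0.194], [-0.0, 0.275, -0.961, 0.234], [0.0, 0.0, 0.0, 1.0]]
[235, 225, 85, 41, 2183] [0.5096 0.1934 0.09  ]
[220, 280, 5, 12, 44] [0.4862 0.221  0.09  ]
[0.49792433 0.20719266 0.09      ]
```

View pics/w4.png

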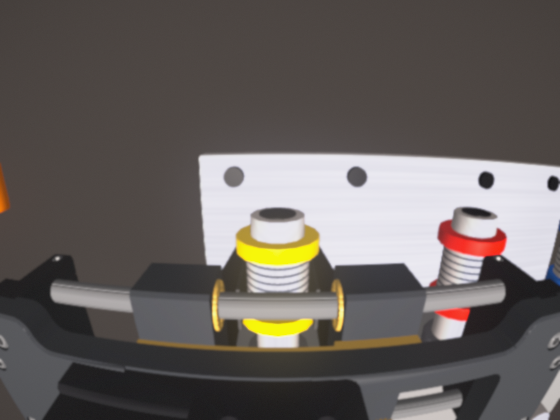

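Held at the waist: opening ≈31 mm, front ring at (278,243). Now I'll pull back.

Call:
{"fn": "play_rows", "kwargs": {
  "slide": [
    [-0.01,0,0],
    [-0.01,0,0],
    [-0.01,0,0],
    [-0.01,0,0],
    [-0.01,0,0],
    [0,0,0],
    [0,0,0],
    [0,0,0]
  ],
  "angular": [
    [0,0,0],
    [0,0,0],
    [0,0,0],
    [0,0,0],
    [0,0,0],
    [0,0,0],
    [0,0,0],
    [0,0,0]
  ],
  "gripper": [0.8,0.8,0.8,0.8,0.8,0.8,0.8,0.8]
}}

```text
time_s: 6.3
tcp_pos: [0.4736, 0.1915, 0.0654]
eef_rot: [1.0, 0.011, 0.002, -0.0]
contact_force: [8.8, 2.4, -7.3]
finger_gap: 0.33
grasp_force: 30.0
```

```bash
python3 w.py w5; python3 -c "
from cell import r;print(r.sense()['contact_force'])"
```

```text
[0.47358538 0.19151925 0.06544553] [ 9.99936910e-01  1.10690663e-02  1.88652240e-03 -3.05697454e-04]
[[0.023, -0.962, -0.272, 0.551], [-1.0, -0.022, -0.005, 0.194], [-0.001, 0.272, -0.962, 0.234], [0.0, 0.0, 0.0, 1.0]]
[235, 224, 85, 42, 2303] [0.4915 0.1929 0.09  ]
[220, 280, 5, 11, 39] [0.4681 0.2205 0.09  ]
[0.47978508 0.20673344 0.09      ]
[ 8.26993731  2.50447533 -7.33027249]
```

The sleeve has moved back 18.1 mm and the force matches the spring. I'll pull a few more millimetres to reach the stop and hold.

Call:
{"fn": "play_rows", "kwargs": {
  "slide": [
    [-0.005,0,0],
    [-0.003,0,0],
    [0,0,0],
    [0,0,0],
    [0,0,0],
    [0,0,0],
    [0,0,0],
    [0,0,0]
  ],
  "angular": [
    [0,0,0],
    [0,0,0],
    [0,0,0],
    [0,0,0],
    [0,0,0],
    [0,0,0],
    [0,0,0],
    [0,0,0]
  ],
  "gripper": [0.8,0.8,0.8,0.8,0.8,0.8,0.8,0.8]
}}

```text
time_s: 7.35
tcp_pos: [0.4719, 0.1915, 0.0655]
eef_rot: [1.0, 0.011, 0.003, -0.001]
contact_force: [14.3, 0.3, -11.8]
finger_gap: 0.333
grasp_force: 30.0
```

```bash
python3 w.py w6; python3 -c "
from cell import r;print(r.sense()['contact_force'])"
```

```text
[0.47183483 0.19149709 0.06545681] [ 9.99932996e-01  1.10772307e-02  3.32347796e-03 -5.03591709e-04]
[[0.023, -0.963, -0.269, 0.548], [-1.0, -0.022, -0.005, 0.194], [-0.001, 0.269, -0.963, 0.235], [0.0, 0.0, 0.0, 1.0]]
[236, 224, 84, 42, 2293] [0.4896 0.1927 0.09  ]
[220, 280, 4, 11, 38] [0.4663 0.2208 0.09  ]
[0.47795315 0.20671586 0.09      ]
[ 14.5252794    1.37374027 -12.4621918 ]
```

The sleeve is at its stop: 20.0 mm back, and 14.5 N is more than the spring alone gives. It has been held well over 0.5 s, so I'll let go.

Call:
{"fn": "play_rows", "kwargs": {
  "slide": [
    [0,0,0],
    [0,0,0],
    [0,0,0],
    [0,0,0],
    [0,0,0],
    [0,0,0],
    [0,0,0],
    [0,0,0]
  ],
  "angular": [
    [0,0,0],
    [0,0,0],
    [0,0,0],
    [0,0,0],
    [0,0,0],
    [0,0,0],
    [0,0,0],
    [0,0,0]
  ],
  "gripper": [0,0,0,0,0,0,0,0]
}}

```text
time_s: 8.4
tcp_pos: [0.4686, 0.1912, 0.0654]
eef_rot: [1.0, 0.011, -0.0, 0.0]
contact_force: [0.6, 0.4, 0.2]
finger_gap: 0.995
grasp_force: 0.0
```

Call:
{"fn": "play_rows", "kwargs": {
  "slide": [
    [0,0,-0.05],
    [0,0,-0.07],
    [0,0,-0.07],
    [0,0,-0.07],
    [0,0,-0.07],
    [0,0,0],
    [0,0,0],
    [0,0,0]
  ],
  "angular": [
    [0,0,0],
    [0,0,0],
    [0,0,0],
    [0,0,0],
    [0,0,0],
    [0,0,0],
    [0,0,0],
    [0,0,0]
  ],
  "gripper": [0,0,0,0,0,0,0,0]
}}

```text
time_s: 9.4
tcp_pos: [0.4683, 0.1911, 0.1964]
eef_rot: [1.0, 0.011, -0.001, 0.0]
contact_force: [-0.5, -0.1, -0.9]
finger_gap: 1.001
grasp_force: 0.0
```

```bash
python3 w.py w7
```

```text
[0.46833343 0.19113408 0.1964662 ] [ 9.99938455e-01  1.10615864e-02 -8.14666433e-04  2.50883835e-04]
[[0.023, -0.961, -0.277, 0.546], [-1.0, -0.022, -0.007, 0.194], [0.0, 0.277, -0.961, 0.365], [0.0, 0.0, 0.0, 1.0]]
[254, 154, 47, 13, 518] [0.509  0.1932 0.09  ]
[254, 197, 47, 17, 503] [0.4693 0.1923 0.09  ]
[0.48916681 0.19278181 0.09      ]
```

View pics/w7.png

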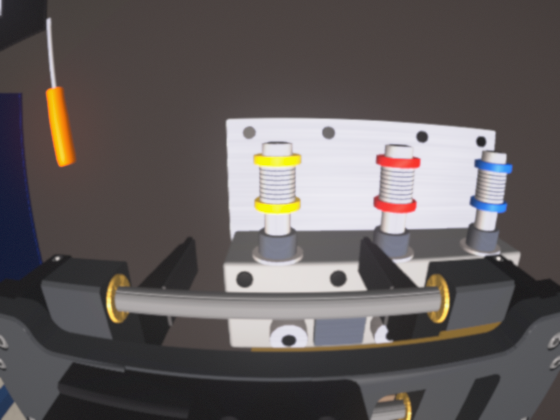

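The yellow sleeve is home again, with rings at (277,160) and (277,205). The red and blue sleeves look level with it, and the gripper is clear of everything.

```bash
python3 -c "
from cell import hand_in;print(hand_in())"
```

```text
the job is handed in; nothing more can be done
None
```

I pulled the yellow sleeve back 20 mm to its stop, held it for more than half a second and let go; it snapped fully home, the red and blue sleeves were not touched, and the job is handed in (no verdict was shown).

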